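# Push the fireclay box down the annealer charging lane

### The arm

A 6-joint arm with a two-finger parallel gripper is mounted at the origin on the work surface. World frame = base frame: x ahead of the robot, y to its left, z up, the work surface at z = 0. Lengths are in m, angles in rad, forces in N, time in s.
With the tool pointing down it reaches from about 0.35 to 0.725 m from the base axis. Payload 6 kg.
Tool frame: the origin (TCP) lies on the mounting face of the last link; the fingertips stand 173 mm ahead of it and the grasp point (between the pads) lies 155 mm ahead of it; z points along the fingers, y is the line along which they close (so a half turn about z gives the same grasp; the last joint's range is limited). The gripper opens to 85 mm and grips with 20 to 120 N. Pads are 22 mm wide; open, the fingers measure 114 mm over their backs; the gripper's body (76 mm by 85 mm) begins 54 mm behind the grasp point. The pads swing forward as they close: fully open they stand 13 mm farther back than shut.
Start: joints at [1.459, 0.04, 0.085, 0, -1.615, -0.334], TCP at [0.259, 0.541, 0.405] pointing down, gripper open.
Joint ranges: [-2.56, 2.56], [-1.29, 2.01], [-1.08, 1.49], [-3.29, 1.98], [-2.81, -0.18], [-2.99, 2.99]. Speed limits (rad/s): [2.57, 2.57, 3.01, 3.14, 3.14, 3.14].

### API

Orientations are given as a rotation vector (axis times angle).
In Python, from bench import ctrl, cams, models gives the robot as it stands. The module is installed in compiled form; this text tells all that it offers.
- The arm moves only by the shell command python3 -m inch 'ROWS'. ROWS is JSON, a list of rows, each a list of 3 entries, a list of its own where there are three numbers: the shift along the tool's x, y, z in cm, then the turn, a rotation vector about the tool's x, y, z in degrees, then the finger opening in cm, from 0 to 8.54. A call has 1 to 12 rows; each row is the pose to reach, as a shift and turn from the pose commanded when the call began, along the tool's axes at that moment; what a row does not reach only later rows make up. A row lasts 1/12 s, in which the tool goes at most 41.7 mm and 7.16 degrees, less where a joint would pass 70% of its speed; a pose out of reach is approached as far as the arm can. A call with a gripper value outside its range is refused whole. The fingers move at their own pace and stop on an object; the grip force is fixed at half the most. Time passes only in rows, so rows that repeat a pose let the fingers close. It gives the time, the measured TCP pose, the force, the opening and the grip force at its end, in the units of the state.
- ctrl.read_state(): the state, without advancing time (a new reading comes with each control period).
- cams.get_image(name): name is "scene" or "top" or "wrist"; returns the picture (384x512x3 uint8, blue, green, red); there is no depth.
- cams.calibration(name): a dict with "intrinsics" (3x3 intrinsics, pixels), "T" (4x4, takes a point from camera to world coordinates); the wrist camera has in their place "tool_from_camera" (4x4, takes a point from camera to tool coordinates, whose origin is the TCP and whose axes are the flange's). Camera axes: x right, y down, z forward; pixel columns grow to the right and rows downward; lengths in m; the calibration is good to about 2 mm. A picture is of the moment at which its call begins: read the wrist's pose just before it. calibration takes no time and is no camera call.
- ctrl.finish_job(): hands the job in; it is judged then, once.
Trained networks look in the newest picture that a camera, given by its name, has taken for a name from the list of things; names that differ only in an ending like _2 or _b are one class to them, and where a whole thing is asked for, a point or a joint stands for the part that bears it (a point fixed in the world has none). Each returns a list of dicts, best first, with "score" (0 to 1); they miss things now and then, are a little off and sometimes report something else, mostly with a low value. They report only what shows in the picture. A call takes as long as a camera call. They do not tell look-alikes from the thing itself.
- models.recognise(camera, label): "xyz" ([x, y, z] in m, in world coordinates, good to about 4 mm: the middle of the surface that is visible of it).
- models.mark_of(camera, label): "xyz" ([x, y, z] in m, in world coordinates, good to about 4 mm: a listed point, or the origin of a listed thing).
The state is a dict: "time": time; "qpos": joint angles; "qd": joint speeds; "joint_torque": joint torques, N m; "ee_pos": TCP position; "orientation": TCP orientation; "force": force on the tool from outside, world axes, zero at the start; "moment": the same for the moment, N m; "grip_width": opening from 0.0 (shut) to 1.0 (fully open); "grip_force": force on a finger pad.
Only numpy, scipy, OpenCV 4.12 (cv2) and the standard library are available. Lean on these libraries where they do the work, as an engineer would, in place of code of your own. Each camera call takes 0.05 s, during which the arm holds its last target. There are 200 camera calls.

### The job

Push the lidded fireclay box with the fingertips from the plate in front of the lane down between the two white rails, until it stands wholly on the green bay. The kiln wash on the rails is still wet, so neither the box nor the hand may touch either rail. Do not pick up or tip the box, and leave everything else where it stands.

Things in the scene. Friction and masses are not known exactly. Their poses are not given: they have to be found in the camera images.
- firebox: Terracotta fireclay box, lid on, a closed block: 110 mm long (x), 90 wide (y), 70 tall (z), 0.5 to 0.95 kg, friction on the plate 0.45 to 0.75. Origin: centre of its underside. Starts on the plate before the lane mouth, +x end towards the lane, up to 20 mm off the centre line and 0.2 rad askew, its front 25 to 85 mm short of the rails; 60 mm or more is free on both sides and behind.
- lane: Fixed dark steel plate 560 x 220 x 10 mm on the table. Origin: at table height, midway between the near ends of the rails (lane mouth); +x = pushing direction, +y left across the lane, z up. Plate from x = -225 to +335 mm, top at z = 10 mm. Lane between the rails: x = 0 to 220 mm, 112 mm wide (y = -56 to +56): 11 mm beside the box on each side.
- rail_left: White rail along the lane's left (+y) side, fixed on the plate, 220 mm long, 16 mm wide, 20 mm high (top 30 mm above the table, 50 mm below the top of the box). Origin at the centre of its underside; x along the lane.
- rail_right: White rail along the lane's right (-y) side, same as rail_left.
- bay (a point): Centre of the green painted bay, on the plate's top between the rails, on the lane's centre line, 145 mm past the lane mouth. The green bay is flat, 140 mm long along the lane and 108 mm wide; it ends 5 mm short of the rails' far end.
- frit_jar: Small glass jar with blue cap, 38 mm across, 50 mm tall, loose on the plate beside the right rail, about 170 to 200 mm past the mouth; origin at its underside. Bystander.
- rod_can: Copper-coloured can, 72 mm across, 100 mm tall, with coloured glass rods up to 225 mm, beyond the plate. Bystander.
- frit_tin: Closed round brass tin with a pale paper label, 80 mm across, 110 mm tall, beyond the plate. Bystander.
- brush: Brush lying on the table at the robot's left. Bystander.
- paddle: Wooden-handled black paddle, about 260 mm long, lying on the table at the robot's right. Bystander.
- tumbler: Amber glass tumbler, 56 mm across, 80 mm tall, standing loose on the plate near the lane's centre line, its centre 270 to 290 mm past the mouth, beyond the far end of the rails; its near side is at least 25 mm past the green bay. Origin at the centre of its underside. Bystander.
Mind the look-alikes: they are no part of the job. Leave any turquoise look-alike of the firebox alone.

How it is judged:
By the outcome, as a careful person would: the job done as asked, in the order asked, and still so for the second after the job is handed in, with the robot touching nothing.
It also fails if it takes over 72 s, if anything falls off the work surface, if the arm or the gripper's body presses on something with over 40 N, if the wrist force passes 120 N, or if a joint passes its speed limit or range.

## Working session

There is one attempt and no reset: what is moved stays moved. The work goes in short steps, Python scripts to look and compute and a shell command to move; the robot and the scene stay as the last step left them, time stands still between calls to the robot, and variables do not carry over. Pictures are saved under pics/ and viewed, at most 10 in all, crops included, and the job is handed in when it is done.

```bash
mkdir -p pics; cat > h.py <<'E'
import numpy as np, cv2
from bench import ctrl,cams,models
from scipy.spatial.transform import Rotation as R
def proj(c,P):
    k=cams.calibration(c);T=np.linalg.inv(k["T"]);p=np.c_[np.atleast_2d(P),np.ones(len(np.atleast_2d(P)))]@T.T
    q=p[:,:3]@np.array(k["intrinsics"]).T;return q[:,:2]/q[:,2:]
def ray(c,uv,z):
    k=cams.calibration(c);T=np.array(k["T"]);uv=np.atleast_2d(uv)
    d=np.c_[uv,np.ones(len(uv))]@np.linalg.inv(k["intrinsics"]).T@T[:3,:3].T
    o=T[:3,3];return o+d*((z-o[2])/d[:,2])[:,None]
E
python3 - <<'E'
from h import *
a=cams.get_image("top");b=cams.get_image("scene")
cv2.imwrite("pics/a.png",cv2.resize(a,(800,600)));cv2.imwrite("pics/b.png",cv2.resize(b,(800,600)))
cv2.imwrite("top.png",a)
np.set_printoptions(precision=3,suppress=True)
for c in("top","scene"):
  for l in("firebox","lane","bay","rail_left","rail_right","tumbler","frit_jar"):
    for m in models.mark_of(c,l)[:3]: print(c,l,np.round(m["xyz"],3),round(m["score"],2),proj(c,m["xyz"])[0])
s=ctrl.read_state();print(s["time"],s["ee_pos"],s["orientation"],s["force"],R.from_rotvec(s["orientation"]).as_matrix())
E
```

```text
top firebox [ 0.49  -0.145  0.01 ] 0.92 [297.937 199.252]
top firebox [ 0.448 -0.389 -0.002] 0.72 [375.335 213.742]
top firebox [ 0.704 -0.284  0.001] 0.65 [341.975 132.761]
top lane [ 0.507 -0.051  0.001] 0.55 [268.05  193.546]
top lane [0.545 0.23  0.01 ] 0.49 [178.988 180.036]
top bay [0.53  0.091 0.012] 0.59 [222.965 185.204]
top rail_left [0.461 0.069 0.012] 0.79 [229.52  207.261]
top rail_right [0.591 0.047 0.01 ] 0.84 [237.228 166.124]
top rail_right [0.546 0.229 0.009] 0.52 [179.567 179.788]
top tumbler [0.544 0.231 0.013] 0.53 [178.424 180.108]
top frit_jar [0.636 0.118 0.007] 0.56 [215.178 152.02 ]
top frit_jar [0.539 0.524 0.004] 0.31 [ 87.004 180.706]
scene firebox [ 0.708 -0.282  0.002] 0.74 [162.637 175.238]
scene firebox [ 0.248 -0.265  0.004] 0.7 [282.284 130.116]
scene firebox [ 0.445 -0.391 -0.003] 0.68 [217.096 133.481]
scene lane [ 0.506 -0.055 -0.002] 0.71 [254.532 190.86 ]
scene lane [0.64  0.121 0.004] 0.5 [249.391 243.962]
scene bay [0.533 0.088 0.01 ] 0.85 [274.598 219.018]
scene rail_left [0.462 0.064 0.01 ] 0.69 [289.734 204.205]
scene rail_left [0.587 0.043 0.013] 0.36 [250.031 216.785]
scene rail_right [0.588 0.04  0.01 ] 0.73 [249.26  216.878]
scene tumbler [0.55  0.231 0.014] 0.68 [301.16 252.85]
scene tumbler [0.635 0.124 0.007] 0.56 [251.402 243.335]
scene tumbler [0.584 0.043 0.014] 0.24 [250.823 215.968]
scene frit_jar [0.638 0.122 0.008] 0.63 [250.033 242.815]
0.8 [0.259 0.541 0.405] [ 3.064 -0.694 -0.   ] [ 0.221 -0.18   0.074] [[ 0.902 -0.431 -0.   ]
 [-0.431 -0.902 -0.   ]
 [ 0.     0.    -1.   ]]
```

View pics/a.png

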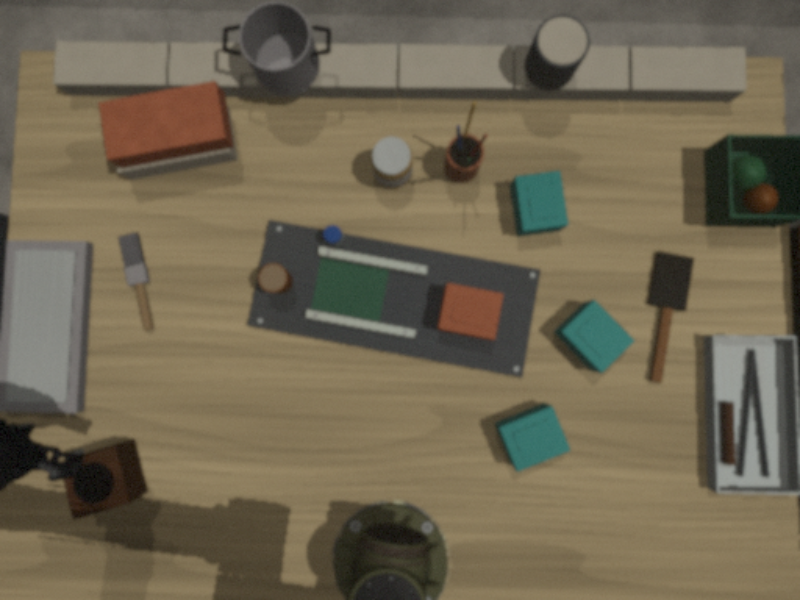

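View pics/b.png

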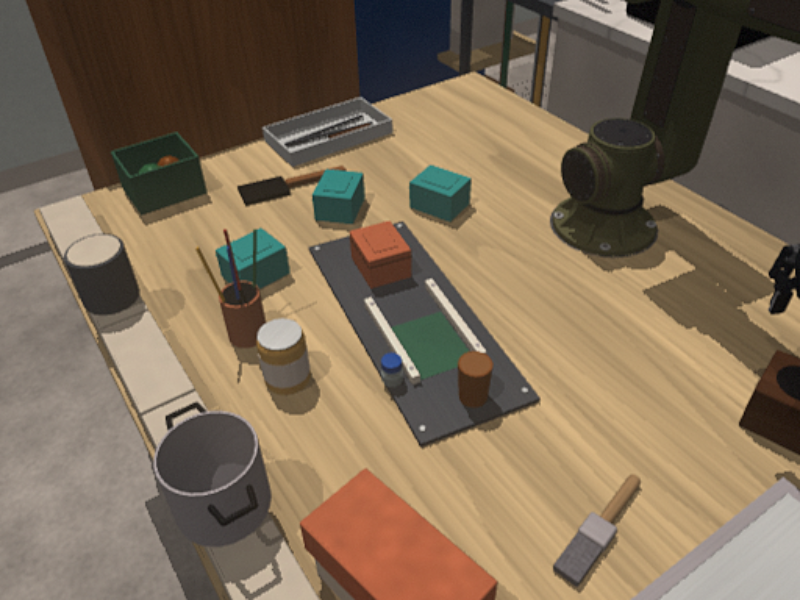

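The picture shows four similar boxes. The terracotta one on the plate is at (470,311) in the 800-px top view. The turquoise look-alikes are at (540,203), (596,335) and (533,437), and a big terracotta brick sits at (165,125). By the description I choose (470,311). Next I'll fit the shapes and check that choice in a close crop.

```bash
python3 - <<'E'
from h import *
np.set_printoptions(precision=4,suppress=True)
a=cv2.imread("top.png");x0,y0,x1,y1=150,130,355,250
cv2.imwrite("pics/c.png",cv2.resize(a[y0:y1,x0:x1],None,fx=3.9,fy=3.9,interpolation=cv2.INTER_CUBIC))
u=cv2.resize(a,None,fx=4,fy=4,interpolation=cv2.INTER_CUBIC);h=cv2.cvtColor(u,cv2.COLOR_BGR2HSV).astype(int)
H,S,V=h[...,0],h[...,1],h[...,2]
roi=np.zeros(H.shape,bool);roi[y0*4:y1*4,x0*4:x1*4]=1
def blobs(m,z,n,mn=300):
    nn,l,st,_=cv2.connectedComponentsWithStats((m&roi).astype(np.uint8))
    for i in sorted(range(1,nn),key=lambda i:-st[i,4])[:n]:
        if st[i,4]<mn: continue
        p=np.argwhere(l==i)[:,::-1]
        w=ray("top",(p+.5)/4-.5,z)[:,:2]
        r=cv2.minAreaRect((w*1000).astype(np.float32));print(st[i,4],np.array(r[0]),np.array(r[1]),r[2],"mean",w.mean(0)*1000)
for n,m,z in(("box",(H<12)&(S>130)&(V>105),.08),("boxall",(H<12)&(S>120),.08),("rails",(V>120)&(S<70),.03),("bay",(H>40)&(H<90)&(S>90),.01),("dark",(V<85)&(S<60),.01)):
    print(n);blobs(m,z,3)
E
```

```text
box
16747 [ 488.2199 -147.2606] [107.1384  87.5718] 79.77851104736328 mean [ 487.9114 -147.039 ]
boxall
18098 [ 487.492  -145.3965] [111.9154  90.8704] 80.09562683105469 mean [ 487.4212 -145.5902]
rails
5640 [462.9559  64.9001] [218.6926  16.5775] 80.28579711914062 mean [463.0123  64.684 ]
5484 [588.6845  43.568 ] [219.056  16.525] 80.31635284423828 mean [588.697   42.2736]
bay
6667 [ 682.1683 -283.7608] [60.9161 77.0884] 0.7478890419006348 mean [ 684.7238 -284.6742]
dark
125680 [517.3722   1.3054] [557.6276 219.7374] 80.0647201538086 mean [511.8698 -11.4588]
882 [ 665.119  -266.6804] [102.4573  49.5682] 56.6556282043457 mean [ 667.2205 -262.4146]
```

View pics/c.png

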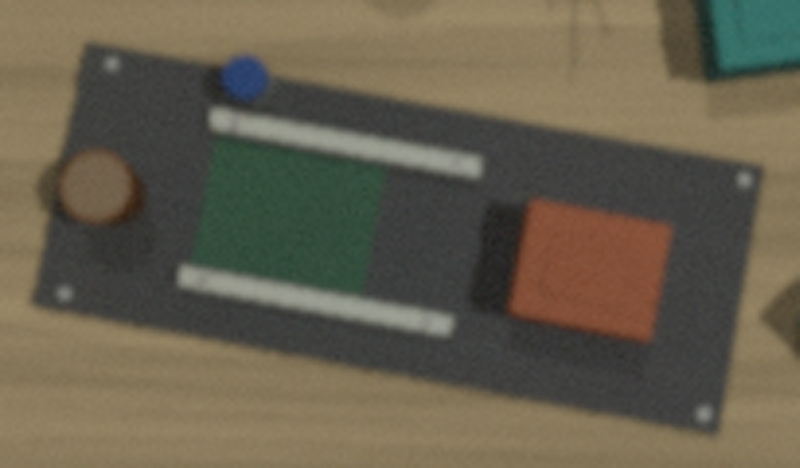

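The crop shows the terracotta lidded box at (590,270), on the plate before the mouth and nearly parallel to the rails. The green bay is at (290,215), and the tumbler (97,187) and jar (245,77) are well away. The lane heading is 80.3°, the mouth is at (507,-54) mm, and the box is about 4 mm left of centre. I'll move behind it now.

```bash
python3 -m inch '[[[13,15,0],[0,0,37],5],[[26.7,31.1,0],[0,0,74.1],5],[[26.7,31.1,0],[0,0,74.1],5],[[26.7,31.1,0],[0,0,74.1],5],[[26.7,31.1,0],[0,0,74.1],5],[[26.7,31.1,0],[0,0,74.1],5],[[26.7,31.1,0],[0,0,74.1],5],[[26.7,31.1,0],[0,0,74.1],5],[[26.7,31.1,0],[0,0,74.1],5],[[26.7,31.1,0],[0,0,74.1],5],[[26.7,31.1,0],[0,0,74.1],5],[[26.7,31.1,0],[0,0,74.1],5]]'
cat >> h.py <<'E'
M=np.array([.5073,-.0542]);th=np.deg2rad(80.3);d=np.array([np.cos(th),np.sin(th)]);n=np.array([-d[1],d[0]])
def lane(p): p=np.asarray(p)[...,:2]-M; return np.stack([p@d,p@n],-1)
def world(l): l=np.asarray(l);return M+l[...,:1]*d+l[...,1:2]*n
def plan(lx,ly,z):
    s=ctrl.read_state();Rm=R.from_rotvec(s["orientation"]).as_matrix()
    T=np.c_[np.r_[-d,0],np.r_[n,0],[0,0,-1]]
    g=np.r_[world([lx,ly]),z]-s["ee_pos"]
    print("t",s["time"],"lane",lane(s["ee_pos"])*1000,"z",s["ee_pos"][2],"F",np.round(s["force"],1),"shift cm",Rm.T@g*100,"turn",np.rad2deg(R.from_matrix(Rm.T@T).as_rotvec()))
E
python3 -c "
from h import *
np.set_printoptions(precision=3,suppress=True)
plan(-.205,.002,.405)"
```

```text
time: 1.8
ee_pos: [0.3657, 0.1439, 0.4053]
orientation: [-2.02, 2.404, 0.0]
force: [-0.4, 0.7, 0.7]
grip_width: 0.585
grip_force: 0.0
t 1.8 lane [171.381 172.951] z 0.40528506179836954 F [-0.4  0.7  0.7] shift cm [ 37.567 -17.251  -0.009] turn [-0.055  0.083 -0.238]
```

```bash
python3 -m inch '[[[37.6,-17.2,0],[0,0,0],5],[[37.6,-17.2,0],[0,0,0],5],[[37.6,-17.2,0],[0,0,0],5],[[37.6,-17.2,0],[0,0,0],5],[[37.6,-17.2,0],[0,0,0],5],[[37.6,-17.2,0],[0,0,0],5],[[37.6,-17.2,0],[0,0,0],5],[[37.6,-17.2,0],[0,0,0],5],[[37.6,-17.2,0],[0,0,0],5],[[37.6,-17.2,0],[0,0,0],5],[[37.6,-17.2,0],[0,0,0],5],[[37.6,-17.2,0],[0,0,0],5]]'
python3 -c "
from h import *
np.set_printoptions(precision=3,suppress=True)
plan(-.205,.002,.22)
w=cams.get_image('wrist');cv2.imwrite('pics/w1.png',cv2.resize(w,(800,600)));print(cams.calibration('wrist'))
cams.get_image('top')
for m in models.mark_of('top','firebox')[:2]:print(m)
print(models.mark_of('wrist','firebox')[:2])"
```

```text
time: 2.8
ee_pos: [0.473, -0.2548, 0.403]
orientation: [2.025, -2.399, -0.004]
force: [0.4, 0.7, -0.4]
grip_width: 0.584
grip_force: 0.0
t 2.8 lane [-203.542    0.035] z 0.402953998178493 F [ 0.4  0.7 -0.4] shift cm [ 0.146  0.133 18.296] turn [0.198 0.001 0.017]
{'intrinsics': array([[299.105,   0.   , 258.118],
       [  0.   , 299.105, 190.692],
       [  0.   ,   0.   ,   1.   ]]), 'tool_from_camera': array([[ 0.001, -0.944, -0.329,  0.084],
       [ 1.   ,  0.001, -0.   , -0.   ],
       [ 0.   , -0.329,  0.944,  0.031],
       [ 0.   ,  0.   ,  0.   ,  1.   ]])}
{'xyz': [0.4483, -0.3915, -0.0029], 'score': 0.84}
{'xyz': [0.7024, -0.2823, 0.0025], 'score': 0.83}
[{'xyz': [0.4442, -0.3855, -0.0007], 'score': 0.95}, {'xyz': [0.2477, -0.2685, -0.0009], 'score': 0.9}]
```

View pics/w1.png

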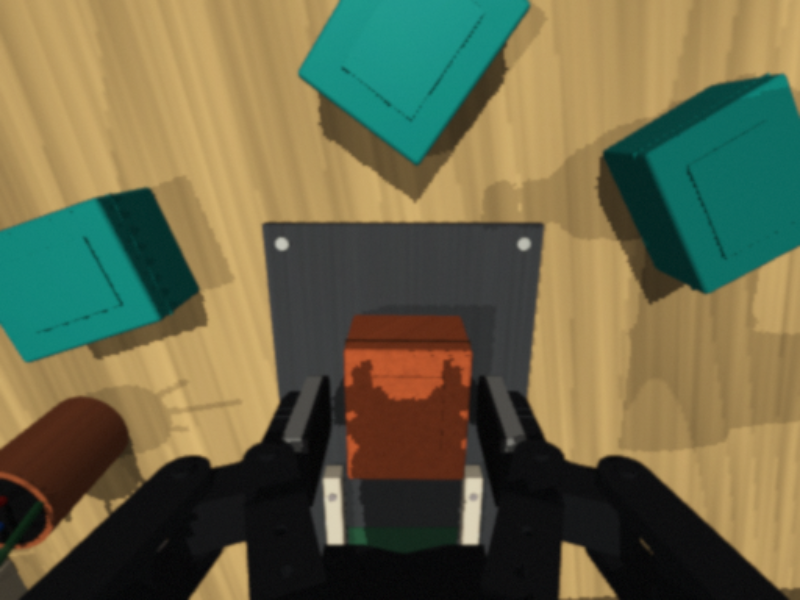

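The wrist view shows the terracotta box centred at column 407 and the rails' inner edges at 343 and 463 (centre 403, image axis 403). So the box is about 3 mm left of the lane axis, with no visible yaw, and the hand is on the axis. I'll lower behind it.

```bash
python3 -m inch '[[[0.1,0.3,2.5],[0.2,0,0],5],[[0.1,0.3,5.5],[0.2,0,0],5],[[0.1,0.3,8.5],[0.2,0,0],5],[[0.1,0.3,11.5],[0.2,0,0],5],[[0.1,0.3,14.5],[0.2,0,0],5],[[0.1,0.3,16.5],[0.2,0,0],5],[[0.1,0.3,17.8],[0.2,0,0],5],[[0.1,0.3,18.3],[0.2,0,0],5],[[0.1,0.3,18.3],[0.2,0,0],5],[[0.1,0.3,18.3],[0.2,0,0],5],[[0.1,0.3,18.3],[0.2,0,0],5]]'
python3 -c "
from h import *
np.set_printoptions(precision=3,suppress=True)
plan(-.168,.003,.220)"
```

```text
time: 3.92
ee_pos: [0.4695, -0.2541, 0.2236]
orientation: [-2.026, 2.396, -0.008]
force: [-0.3, 0.9, 0.2]
grip_width: 0.581
grip_force: 0.0
t 3.9167 lane [-203.387    3.537] z 0.22356729746766188 F [-0.3  0.9  0.2] shift cm [-3.539 -0.059  0.355] turn [-0.363 -0.027  0.118]
```

```bash
python3 -m inch '[[[-1,0,0.2],[-0.2,0,0.1],5],[[-2,0,0.3],[-0.2,0,0.1],5],[[-3,0,0.3],[-0.2,0,0.1],5],[[-3.5,0,0.3],[-0.2,0,0.1],5],[[-4,0,0.3],[-0.2,0,0.1],5],[[-4.4,0,0.3],[-0.2,0,0.1],5],[[-4.8,-0.05,0.3],[-0.2,0,0.1],5],[[-5.2,-0.1,0.3],[-0.2,0,0.1],5],[[-5.6,-0.15,0.3],[-0.2,0,0.1],5],[[-6,-0.2,0.3],[-0.2,0,0.1],5],[[-6.3,-0.25,0.3],[-0.2,0,0.1],5],[[-6.3,-0.25,0.3],[-0.2,0,0.1],5]]'
cat > look.py <<'E'
from h import *
import sys
np.set_printoptions(precision=3,suppress=True)
plan(float(sys.argv[2]),0,.220)
s=ctrl.read_state();w=cams.get_image('wrist');a=cams.get_image('top')
cv2.imwrite(f'pics/w{sys.argv[1]}.png',w);cv2.imwrite(f'pics/t{sys.argv[1]}.png',a)
v=np.hstack([cv2.resize(w,(400,300)),cv2.resize(a[130:250,170:330],(400,300))]);cv2.imwrite(f'pics/v{sys.argv[1]}.png',cv2.resize(v,(800,300)))
for m in models.mark_of('top','firebox'):
    l=lane(m['xyz'])*1000
    if abs(l[1])<60: print('box lane',l,m['score'])
E
python3 look.py 2 -0.1
```

```text
time: 4.92
ee_pos: [0.4822, -0.1923, 0.2189]
orientation: [-2.025, 2.402, -0.0]
force: [-1.5, -2.4, 2.1]
grip_width: 0.587
grip_force: 1.3
t 4.9167 lane [-140.351    1.499] z 0.21893737351295875 F [-1.5 -2.4  2.1] shift cm [-4.035 -0.148 -0.106] turn [-0.013 -0.001 -0.026]
box lane [-341.981    2.922] 0.97
```

View pics/v2.png

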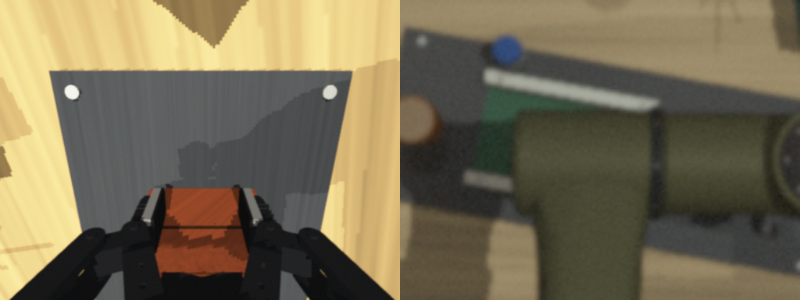

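```bash
python3 -m inch '[[[-0.3,0,0],[0,0,0],5],[[-0.7,-0.05,0],[0,0,0],5],[[-1.1,-0.1,0],[0,0,0],5],[[-1.5,-0.1,0],[0,0,0],5],[[-1.9,-0.15,0],[0,0,0],5],[[-2.3,-0.15,0],[0,0,0],5],[[-2.7,-0.15,0],[0,0,0],5],[[-3.1,-0.15,0],[0,0,0],5],[[-3.5,-0.15,0],[0,0,0],5],[[-3.8,-0.15,0],[0,0,0],5],[[-4,-0.15,0],[0,0,0],5],[[-4,-0.15,0],[0,0,0],5]]'
python3 - <<'E'
from h import *
np.set_printoptions(precision=3,suppress=True)
plan(.079,0,.220)
b=cams.get_image("scene");cv2.imwrite("pics/s3raw.png",b)
# overlay lane axes + expected box top for tcp contact
lx=lane(ctrl.read_state()["ee_pos"])[0]+.011
def L(lx,ly,z): return np.c_[world(np.array([[lx,ly]])),z]
v=cv2.resize(b[130:280,180:380],(800,600),interpolation=cv2.INTER_CUBIC)
def pt(q): p=proj("scene",q)[0];return tuple(int(t) for t in ((p-[180,130])*4+1.5))
P=[pt(L(lx+i*.11,j*.045,.08)) for i,j in((0,-1),(1,-1),(1,1),(0,1))]
for i in range(4): cv2.line(v,P[i],P[(i+1)%4],(255,255,0),1)
for y in(-.056,.056): cv2.line(v,pt(L(0,y,.03)),pt(L(.22,y,.03)),(0,255,255),1)
cv2.imwrite("pics/s3.png",v)
for m in models.mark_of("scene","firebox"):print(lane(m["xyz"])*1000,m["score"])
E
```

```text
time: 6.07
ee_pos: [0.4903, -0.153, 0.2187]
orientation: [-2.025, 2.401, 0.0]
force: [-0.0, -1.0, 1.1]
grip_width: 0.584
grip_force: 1.0
t 6.0667 lane [-100.201    0.105] z 0.21872881196728222 F [-0.  -1.   1.1] shift cm [-17.92   -0.006  -0.119] turn [-0.005  0.027 -0.013]
[-342.901    6.518] 0.98
[-31.565   0.083] 0.87
[-249.879  219.638] 0.86
[-190.852 -237.857] 0.68
```

View pics/s3.png

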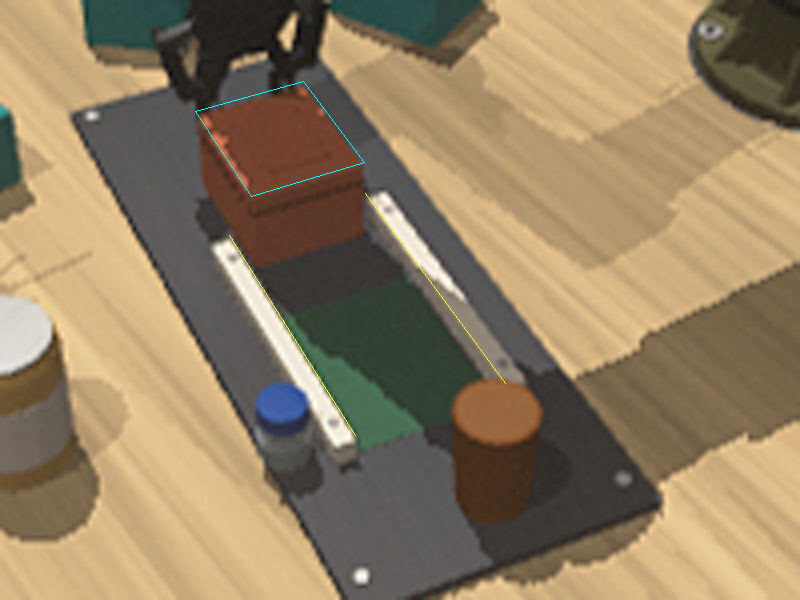

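The overlay matches: the box top lies within about 2 mm of the predicted outline (196,110)–(364,162), square to the rails and entering centrally. I'll continue pushing.

```bash
python3 -m inch '[[[-0.4,0,0],[0,0,0],5],[[-1.1,0,0],[0,0,0],5],[[-1.9,0,0],[0,0,0],5],[[-2.7,0,0],[0,0,0],5],[[-3.5,0,0],[0,0,0],5],[[-4.3,0,0],[0,0,0],5],[[-5.1,0,0],[0,0,0],5],[[-5.9,0,0],[0,0,0],5],[[-6.7,0,0],[0,0,0],5],[[-7.5,0,0],[0,0,0],5],[[-8.2,0,0],[0,0,0],5],[[-8.6,0,0],[0,0,0],5]]'
cat > s.py <<'E'
from h import *
import sys
np.set_printoptions(precision=3,suppress=True)
plan(.079,0,.220)
b=cams.get_image("scene")
lx=float(sys.argv[2])/1000 if len(sys.argv)>2 else lane(ctrl.read_state()["ee_pos"])[0]+.011
def L(lx,ly,z): return np.c_[world(np.array([[lx,ly]])),z]
v=cv2.resize(b[130:280,180:380],(800,600),interpolation=cv2.INTER_CUBIC)
def pt(q): p=proj("scene",q)[0];return tuple(int(t) for t in ((p-[180,130])*4+1.5))
P=[pt(L(lx+i*.11,j*.045,.08)) for i,j in((0,-1),(1,-1),(1,1),(0,1))]
for i in range(4): cv2.line(v,P[i],P[(i+1)%4],(255,255,0),1)
cv2.imwrite(f"pics/s{sys.argv[1]}.png",v)
for m in models.mark_of("scene","firebox"):
    l=lane(m["xyz"])*1000
    if abs(l[1])<60:print("box",l,m["score"])
E
python3 s.py 4
```

```text
time: 7.17
ee_pos: [0.5049, -0.0677, 0.2186]
orientation: [2.026, -2.401, -0.0]
force: [0.0, -4.0, 0.0]
grip_width: 0.585
grip_force: 2.2
t 7.1667 lane [-13.747   0.079] z 0.21864583515088268 F [ 0. -4.  0.] shift cm [-9.275 -0.007 -0.135] turn [ 0.009  0.001 -0.002]
box [54.244  1.968] 0.66
box [-341.08     3.583] 0.64
```

View pics/s4.png

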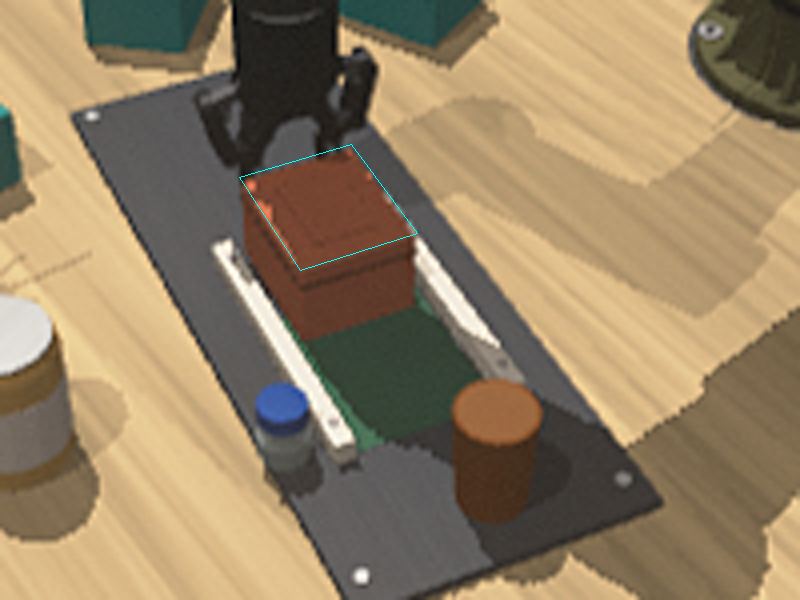

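The box is centred in the lane and square, with the outline at (240,178)–(417,233) still matching. The last 9.3 cm follow, slowing at the end.

```bash
python3 -m inch '[[[-0.5,0,0],[0,0,0],5],[[-1.3,0,0],[0,0,0],5],[[-2.2,0,0],[0,0,0],5],[[-3.2,0,0],[0,0,0],5],[[-4.2,0,0],[0,0,0],5],[[-5.2,0,0],[0,0,0],5],[[-6.2,0,0],[0,0,0],5],[[-7.1,0,0],[0,0,0],5],[[-7.9,0,0],[0,0,0],5],[[-8.5,0,0],[0,0,0],5],[[-9,0,0],[0,0,0],5],[[-9.2,0,0],[0,0,0],5]]'
python3 s.py 5
```

```text
time: 8.27
ee_pos: [0.5204, 0.0226, 0.2187]
orientation: [2.025, -2.401, -0.0]
force: [-1.3, -4.7, -1.0]
grip_width: 0.587
grip_force: 2.0
t 8.2667 lane [77.94   0.006] z 0.21865616370751736 F [-1.3 -4.7 -1. ] shift cm [-0.106 -0.001 -0.134] turn [ 0.009 -0.006 -0.009]
box [145.273   1.803] 0.75
box [-342.181    3.496] 0.73
```

View pics/s5.png

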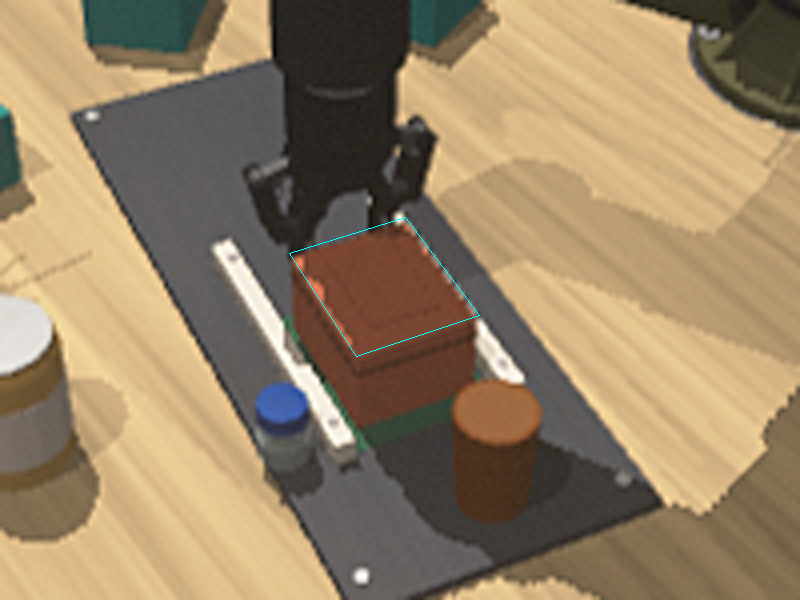

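The box stands on the green, with a strip still showing in front of it at (430,420). Box centre is about 145 mm past the mouth. I'll back off, lift and verify.

```bash
python3 -m inch '[[[0.5,0,0],[0,0,0],5],[[1.5,0,0],[0,0,0],5],[[3,0,0],[0,0,0],5],[[5,0,0],[0,0,0],5],[[5.5,0,-2],[0,0,0],5],[[6,0,-5],[0,0,0],5],[[8,0,-8],[0,0,0],5],[[11,0,-11],[0,0,0],5],[[14,0,-14],[0,0,0],5],[[17,0,-16],[0,0,0],5],[[20,0,-17],[0,0,0],5],[[21,0,-17],[0,0,0],5]]'
python3 s.py 6 89
python3 - <<'E'
from h import *
a=cams.get_image("top")
cv2.imwrite("pics/t6.png",cv2.resize(a[130:250,150:355],None,fx=3.9,fy=3.9,interpolation=cv2.INTER_CUBIC))
cv2.imwrite("pics/f6.png",np.vstack([cv2.resize(cv2.imread("pics/s6.png"),(400,300)),cv2.resize(cv2.imread("pics/t6.png"),(400,234))]))
u=cv2.resize(a,None,fx=4,fy=4,interpolation=cv2.INTER_CUBIC);h=cv2.cvtColor(u,cv2.COLOR_BGR2HSV)
m=((h[...,0]<12)&(h[...,1]>130)&(h[...,2]>60)).astype(np.uint8);m[:520]=0;m[1000:]=0;m[:,:760]=0;m[:,1400:]=0
k,l,st,_=cv2.connectedComponentsWithStats(m);i=1+np.argmax(st[1:,4]);p=np.argwhere(l==i)[:,::-1]
q=lane(ray("top",(p+.5)/4-.5,.08))*1000;print(cv2.minAreaRect(q.astype(np.float32)))
E
```

```text
time: 9.37
ee_pos: [0.4837, -0.1887, 0.3926]
orientation: [-2.019, 2.402, -0.008]
force: [0.3, 0.6, 0.3]
grip_width: 0.589
grip_force: 0.0
t 9.3667 lane [-136.52     0.613] z 0.3925652252394295 F [0.3 0.6 0.3] shift cm [-21.559   0.123  17.247] turn [-0.344 -0.025 -0.216]
box [140.768   2.047] 0.88
box [-338.748    4.184] 0.7Traceback (most recent call last):
  File "<stdin>", line 7, in <module>
    return _wrapfunc(a, 'argmax', axis=axis, out=out, **kwds)
    return bound(*args, **kwds)
ValueError: attempt to get argmax of an empty sequence
```

View pics/f6.png

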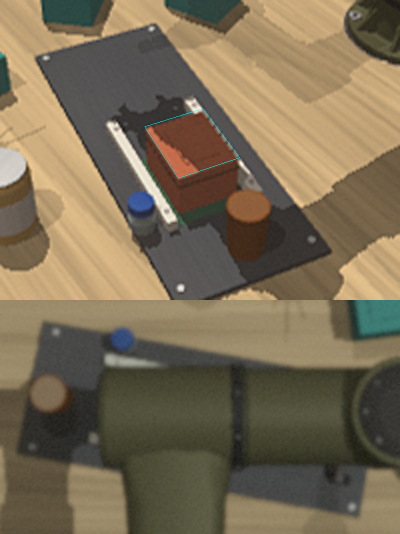

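The scene view shows the box at (192,145) square between the rails, with green visible in front of it and gaps on both sides. The tumbler and jar are undisturbed and the hand is clear. In the top view the arm hides the box.

```bash
python3 -c "
from bench import ctrl
print(ctrl.finish_job())"
```

```text
the job is handed in; nothing more can be done
None
```

I pushed the firebox down the lane onto the green bay, about 141–145 mm past the mouth (bay centre is 145 mm) and square between the rails with no rail contact seen, and handed the job in at about 9.5 s; the final check was by the scene camera only, as the arm hid the box from the top camera.

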